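# Roll the vase blank into the decorating cradle

### The arm

A 6-joint arm with a two-finger parallel gripper is mounted at the origin on the work surface. World frame = base frame: x ahead of the robot, y to its left, z up, the work surface at z = 0. Lengths are in m, angles in degrees, forces in N, time in s.
With the tool pointing down it reaches from about 0.325 to 0.85 m from the base axis. Payload 15.5 kg.
Tool frame: the origin (TCP) lies midway between the tips of the shut fingers; the grasp point (between the pads) lies 19 mm behind it; y points along the fingers, x is the direction in which the jaws open and shut, and the axes are right-handed (so a half turn about y gives the same grasp; the last joint's range is limited). The gripper opens to 91 mm and grips with 3 to 60 N. Pads are 32 mm wide; open, the fingers measure 118 mm over their backs; the gripper's body (76 mm by 178 mm) begins 60 mm behind the grasp point.
Start: joints at [-69.872, 28.281, 77.091, -0, 74.628, -5.472], TCP at [0.27, -0.564, 0.214] pointing down, gripper open.
Joint ranges: [-166.48, 166.48], [-47.26, 123.95], [12.59, 153.08], [-70.14, 250.14], [6.76, 159.57], [-176.63, 176.63]. Speed limits (degrees/s): [108.29, 108.29, 147.25, 172.46, 172.46, 172.46].

### API

Orientations are given as a 3x3 rotation matrix whose columns are the frame's x, y, z axes.
In Python, from bench import ctrl gives the robot as it stands. The module is installed in compiled form; this text tells all that it offers. Calls block until the motion is done:
- ctrl.goto(position, orientation): joint-space move of the TCP to a pose.
- ctrl.move_l(position, vel=0.15, ori=None, contact_N=None): straight line of the TCP; ori=None keeps the orientation; vel is the mean speed in m/s. With contact_N (N) it stops when the force on the tool has changed by that much, and returns True; else False.
- ctrl.movej(angles): joint-space move.
- ctrl.command_gripper(opening): opening from 0.0 (shut) to 1.0 (fully open); the grip force is fixed at half the most; returns when the fingers have stopped.
- ctrl.sleep(seconds).
- ctrl.ik(position, orientation): joint angles nearest the present ones, or None.
- ctrl.read_camera(name): name is "side" or "top" or "wrist"; returns the picture (480x640x3 uint8, blue, green, red); there is no depth.
- ctrl.camera_params(name): a dict with "fx", "fy", "cx", "cy" (pixels), "pose" (4x4, takes a point from camera to world coordinates); the wrist camera has in their place "T_tool_cam" (4x4, takes a point from camera to tool coordinates, whose origin is the TCP and whose axes are the tool frame's). Camera axes: x right, y up, looking along -z (the intrinsics and any distortion apply to the point x, -y, -z); pixel columns grow to the right and rows downward; lengths in m; the calibration is good to about 2 mm. A picture is of the moment at which its call begins: read the wrist's pose just before it. camera_params takes no time and is no camera call.
A pose or a line that the arm cannot do raises ctrl.MotionError and nothing moves.
- ctrl.sign_off(): hands the job in, once; it reports no verdict.
Readings, each from a call of its own:
- ctrl.current_t(): time.
- ctrl.current_q(): joint angles.
- ctrl.current_dq(): joint speeds.
- ctrl.current_effort(): joint torques, N m.
- ctrl.current_tool_pos(): TCP position.
- ctrl.current_eef_rot(): TCP orientation.
- ctrl.current_contact_force(): force on the tool from outside, world axes, zero at the start.
- ctrl.current_wrist_torque(): the same for the moment, N m.
- ctrl.current_grip_width(): opening from 0.0 (shut) to 1.0 (fully open).
Only numpy, scipy, OpenCV 4.12 (cv2) and the standard library are available. Lean on these libraries where they do the work, as an engineer would, in place of code of your own. Each camera call takes 0.05 s, during which the arm holds its last target. There are 200 camera calls.

### The job

The white vase blank lying on the bench is to be painted on its side. Roll it gently along the bench by pushing its side with your fingers until it drops into the cork V of the wooden cradle, whose front edge is bevelled for this, then push it lengthwise along the V until its mouth rests against the end board. Do not lift or carry the blank, do not let it run away fast, leave the other pieces where they are, and take your hand away at the end.

Things in the scene. Friction and masses are not known exactly. Their poses are not given: they have to be found in the camera images.
- vase: The white unglazed straight cylindrical vase blank with grey pencil lines, lying on its side: 60 mm in diameter (radius 30), 170 mm long, about 0.25 to 0.5 kg, loose; smooth (friction about 0.42); it rolls easily. Origin at its centre (30 mm over the bench while it lies there); its x axis runs along the cylinder from the closed foot to the open mouth; its y and z axes turn with it as it rolls.
- vase_foot (a point): Centre of the flat closed foot of the blank, 85 mm from its centre on the robot's side (its x = -85 mm). This end is pushed.
- vase_mouth (a point): Centre of the open mouth of the blank (its x = +85 mm), on the side away from the robot. This end goes to the end board.
- cradle: Plywood decorating cradle, screwed to the bench. Origin on the bench under the V line; x along the V towards the end board, y across it from the bevelled front to the back, z up. The V line is 3 mm over the bench, its cork flanks slope at 25 degrees; the trough runs from x = -115 mm (open end, nearer the robot) to the end board. Seated and home, the blank's centre is at x = 0, y = 0, z = 36 mm here.
- cradle_lip (a point): Middle of the front lip of the cradle, 12 mm over the bench, 19 mm in front (-y) of the V line. The bevel rises to it at 12 degrees from the bench 76 mm in front of the V line. At the start the blank lies on the bench 165 to 235 mm in front of the V line, up to 9 degrees askew to it, and 35 to 65 mm nearer the open end than its home place.
- cradle_stop (a point): Point on the inner face of the end board (cradle x = +85 mm), on the V's middle, 36 mm over the bench, where the mouth's centre comes to rest. The end board is 12 mm thick, 60 mm high and spans cradle y = -34 to +57 mm. The cork rises behind the V line to 24 mm at y = 45 mm; then come a 32 mm high back board and a 12 mm high batten to y = 79 mm.
- bud_vase: Bystander: small white bud vase standing upright, 60 mm in diameter, 122 mm high. Origin at the centre of its foot.
- paint_jar: Bystander: dark blue jar of paint with a white lid, 52 mm in diameter, 62 mm high. Origin at the centre of its foot.
- brush: Bystander: brush lying behind the cradle, 170 mm long. Origin underneath it.
- cup: Bystander: white cup, 68 mm across the rim, 65 mm high, behind the cradle. Origin at the centre of its foot.
Not all that is in view belongs to the job. Leave any blue or red look-alike of the vase alone.

How it is judged (in metres and radians):
On the way, in this order (a step that is already met when the one before it is completed fails the run):
1. the blank has been rolled (not slid) more than a fifth of a turn in front of the cradle's lip (angle between vase's own z axis and vertical above 1.3 rad and y of vase in the frame of cradle below -0.02 m), for 0.05 s.
2. the blank lies in the V, on both flanks (y of vase in the frame of cradle between -0.006 and 0.006 m and z of vase in the frame of cradle below 0.039 m and angle between the x axis of vase and the x axis of cradle, either way round below 0.06 rad), for 0.2 s.
At the end, for the whole second after the job is handed in: The blank lies at rest in the V of the cradle on both flanks (within 4 mm and 2.3 degrees of the V line, at its seated height), its mouth within 5 mm of the end board (y of vase in the frame of cradle between -0.004 and 0.004 m and z of vase in the frame of cradle between 0.033 and 0.0385 m and angle between the x axis of vase and the x axis of cradle, either way round below 0.04 rad and x of vase_mouth in the frame of cradle above 0.08 m and linear speed of vase below 0.01 m/s); the robot touches nothing.
It fails at once if the blank was lifted or tipped up (an end's centre rose more than 60 mm over the bench) (height (world z) of any of vase_foot, vase_mouth above 0.06 m).
It fails at once if the blank was knocked along or ran away (faster than 0.45 m/s) (linear speed of vase above 0.45 m/s).
It fails at once if another piece was moved by more than 15 mm (distance of any of bud_vase, paint_jar, brush, cup from where it was at the start of the episode above 0.015 m).
It fails at once if the blank was pushed with the arm or the gripper's body instead of the fingers (contact force between the arm and vase above 3 N).
It also fails if it takes over 54 s, if anything falls off the work surface, if the arm or the gripper's body presses on something with over 40 N, if the wrist force passes 120 N, or if a joint passes its speed limit or range.

## Working session

There is one attempt and no reset: what is moved stays moved. The work goes in short steps, each a Python script; the robot and the scene stay as the last script left them, time stands still between calls to the robot, and variables do not carry over. Pictures are saved under pics/ and viewed, about 8 in all and at most 12, crops included, and the job is handed in when it is done.

```bash
mkdir -p pics
python3 - <<'E'
from bench import ctrl
import cv2,numpy as np
np.set_printoptions(precision=4,suppress=True)
for n in("top","side"):
    cv2.imwrite(f"pics/{n}0.png",ctrl.read_camera(n)); print(n,ctrl.camera_params(n))
print(ctrl.camera_params("wrist"),ctrl.current_t(),ctrl.current_eef_rot())
E
```

```text
top {'fx': 492.89171888874995, 'fy': 492.89171888874995, 'cx': 321.84202772605494, 'cy': 237.65547623961044, 'pose': array([[ 0.0147,  0.9945, -0.1034,  0.4264],
       [-0.9999,  0.0148,  0.0003,  0.0075],
       [ 0.0018,  0.1034,  0.9946,  1.1476],
       [ 0.    ,  0.    ,  0.    ,  1.    ]])}
side {'fx': 498.2247375245293, 'fy': 498.2247375245293, 'cx': 315.7282392721765, 'cy': 246.86530836979566, 'pose': array([[-0.8989,  0.2733, -0.3424,  0.1883],
       [-0.4376, -0.5227,  0.7316,  0.7177],
       [ 0.021 ,  0.8075,  0.5894,  0.6383],
       [ 0.    ,  0.    ,  0.    ,  1.    ]])}
{'fx': 379.6318854398104, 'fy': 379.6318854398104, 'cx': 318.7210198091796, 'cy': 240.73309240268546, 'T_tool_cam': array([[ 1.    ,  0.0007,  0.001 ,  0.0004],
       [ 0.0008,  0.2338, -0.9723, -0.1705],
       [-0.0009,  0.9723,  0.2338,  0.0658],
       [ 0.    ,  0.    ,  0.    ,  1.    ]])} 0.1 [[ 0.4321 -0.0004  0.9018]
 [-0.9018  0.0009  0.4321]
 [-0.001  -1.      0.0001]]
```

View pics/top0.png

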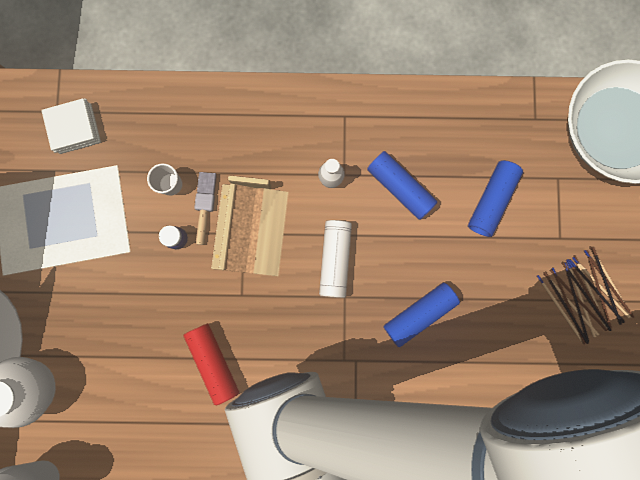

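View pics/side0.png

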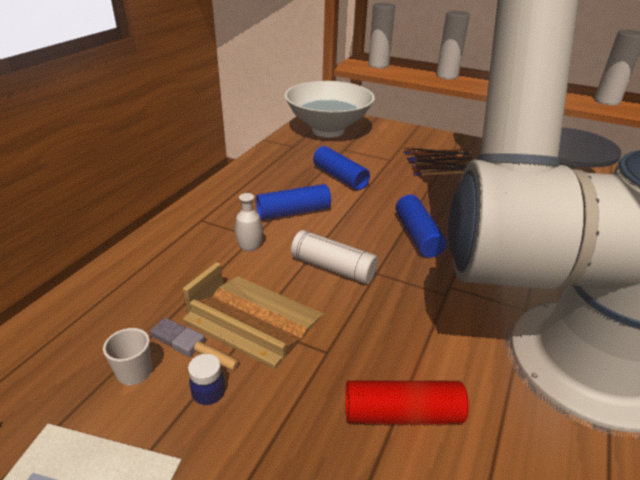

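Candidates in the top view: the white cylinder at (337,258), blue ones at (403,185), (496,198) and (423,314), a red one at (211,364), the white bud vase upright at (332,172), and the cup at (163,179). I choose the white lying cylinder at (337,258). The cradle is at (250,228), with its end board at the top (250,181) and its bevel on the right. The side view shows the vase at (333,257) and the bud vase at (249,225). Next is the close crop to check this.

Run:
```python
import cv2
im=cv2.imread("pics/top0.png")[162:312,200:360]
cv2.imwrite("pics/crop.png",cv2.resize(im,None,fx=4,fy=4,interpolation=cv2.INTER_CUBIC))
```

```text
(no output)
```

View pics/crop.png

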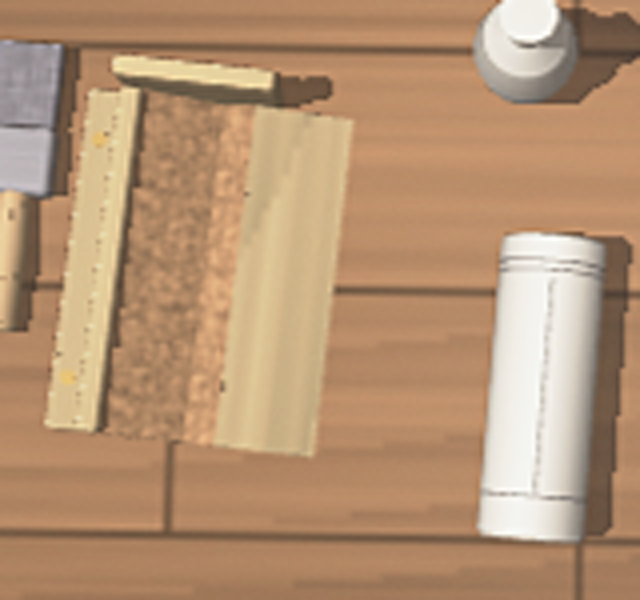

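The crop confirms a white cylinder with pencil lines. In crop pixels its mouth is at about (553,236) and its foot at about (531,540). The lip runs (254,107)–(215,443), the bevel foot (353,118)–(315,457), and the end-board top (113,57)–(275,72). From these I can compute the poses.

```bash
cat > h.py <<'E'
import numpy as np,cv2
from bench import ctrl
from scipy.optimize import least_squares
np.set_printoptions(precision=4,suppress=True)
def ray(n,u,v,z):
    p=ctrl.camera_params(n);T=p["pose"]
    d=T[:3,:3]@np.array([(u-p["cx"])/p["fx"],-(v-p["cy"])/p["fy"],-1])
    return T[:3,3]+d*(z-T[2,3])/d[2]
def vase(im):
    hsv=cv2.cvtColor(im,cv2.COLOR_BGR2HSV)
    m=((hsv[...,1]<45)&(hsv[...,2]>120)).astype(np.uint8); m[:205]=0;m[320:]=0;m[:,:190]=0;m[:,380:]=0
    c=max(cv2.findContours(m,0,cv2.CHAIN_APPROX_NONE)[0],key=cv2.contourArea)
    (cx,cy),wh,a=cv2.minAreaRect(c); b=cv2.boxPoints(((cx,cy),wh,a))
    b=b[np.argsort(b[:,1])]; return b[:2].mean(0),b[2:].mean(0),wh
E
python3 - <<'E'
from h import *
P=[(254,107,85,-19,12),(215,443,-115,-19,12),(353,118,85,-76,0),(315,457,-115,-76,0),(113,57,97,57,60),(275,72,97,-34,60)]
W=np.array([ray("top",200+a/4-.375,162+b/4-.375,z/1e3)[:2] for a,b,_,_,z in P]);L=np.array([p[2:4] for p in P])/1e3
def f(q):
    c,s=np.cos(q[2]),np.sin(q[2]); return ((L@np.array([[c,s],[-s,c]])+q[:2]-W)).ravel()
r=least_squares(f,[.5,.2,0]);print("cradle",r.x,np.degrees(r.x[2]));print(r.fun.reshape(-1,2))
m,ft,wh=vase(cv2.imread("pics/top0.png"));print(m,ft,wh)
M=ray("top",*m,.055);F=ray("top",*ft,.03);d=(M-F)[:2]
print(M,F,np.linalg.norm(d),np.degrees(np.arctan2(d[1],d[0])))
c,s=np.cos(r.x[2]),np.sin(r.x[2])
C=(M+F)[:2]/2-r.x[:2];print("vase in cradle",np.array([c*C[0]+s*C[1],-s*C[0]+c*C[1]]))
print("bud",ray("top",333,163,.12))
E
```

```text
cradle [ 0.5759  0.1721 -0.0865] -4.956297725868899
[[ 0.0007 -0.0004]
 [-0.0021 -0.0002]
 [-0.001   0.    ]
 [-0.0002 -0.0004]
 [ 0.0017  0.0002]
 [ 0.001   0.0007]]
[338.1474 220.2678] [331.6899 296.1438] (25.863950729370117, 76.1502456665039)
[ 0.5796 -0.0287  0.055 ] [ 0.4105 -0.017   0.03  ] 0.16952906151404715 -3.980866700069333
vase in cradle [-0.0637 -0.2012]
bud [ 0.6934 -0.0142  0.12  ]
```

```bash
cat >> h.py <<'E'
q=np.array([.5759,.1721,-.0865]);c,s=np.cos(q[2]),np.sin(q[2])
def W(x,y,z): return np.array([q[0]+c*x-s*y,q[1]+s*x+c*y,z])
def L(p): d=np.asarray(p)[:2]-q[:2]; return np.array([c*d[0]+s*d[1],-s*d[0]+c*d[1]])
R=np.array([[c,0,-s],[s,0,c],[0,-1,0.]])   # jaws along the V, tool down
def locate(name,h):
    im=ctrl.read_camera("top");cv2.imwrite(f"pics/{name}.png",im)
    m,f,wh=vase(im);M=ray("top",*m,h+.025);F=ray("top",*f,h);d=(M-F)[:2]
    print(name,wh,"mouth",L(M),"foot",L(F),"yaw",np.degrees(np.arctan2(d[1],d[0])-q[2]),"t",ctrl.current_t())
E
python3 - <<'E'
from h import *
print(np.linalg.det(R))
ctrl.goto(W(-.064,-.285,.2),R)
ctrl.move_l(W(-.064,-.285,.02),vel=.12)
ctrl.move_l(W(-.064,-.15,.02),vel=.05)
print(ctrl.current_contact_force(),L(ctrl.current_tool_pos()))
locate("roll1",.03)
E
```

```text
1.0000000000000002
[ 0.4217  0.7667 -0.3142] [-0.064  -0.1501]
roll1 (81.56272888183594, 61.55708694458008) mouth [ 0.0395 -0.1464] foot [-0.0971 -0.1556] yaw 3.845239566398947 t 6.4917
```

View pics/roll1.png

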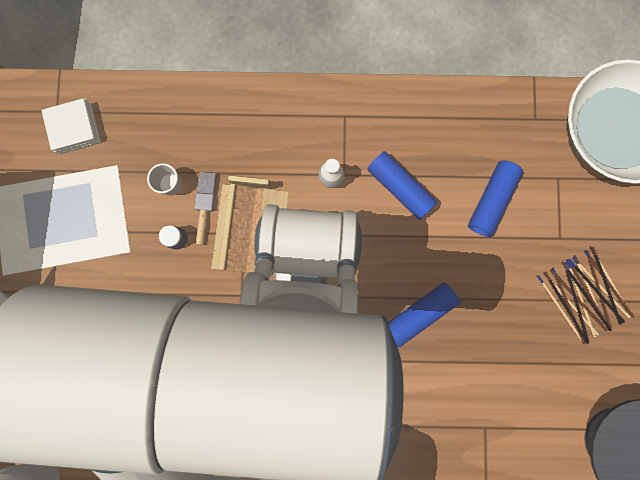

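The arm hides the vase in the top view, with only the foot corner showing near (288,277). I'll push on and check with the side and wrist views.

Run:
```python
from h import *
hit=ctrl.move_l(W(-.064,-.054,.02),vel=.05,contact_N=20)
print(hit,ctrl.current_contact_force(),L(ctrl.current_tool_pos()))
ctrl.sleep(.4)
a=ctrl.read_camera("side")[160:400,60:460]; b=ctrl.read_camera("wrist")
cv2.imwrite("pics/roll2.png",np.vstack([cv2.resize(a,(500,300)),cv2.resize(b,(400,300),interpolation=cv2.INTER_AREA) if 0 else cv2.copyMakeBorder(cv2.resize(b,(400,300)),0,0,0,100,0)]))
print(ctrl.current_t())
```

```text
False [-0.0976 -0.1639  0.3156] [-0.064  -0.0542]
9.0583
```

View pics/roll2.png

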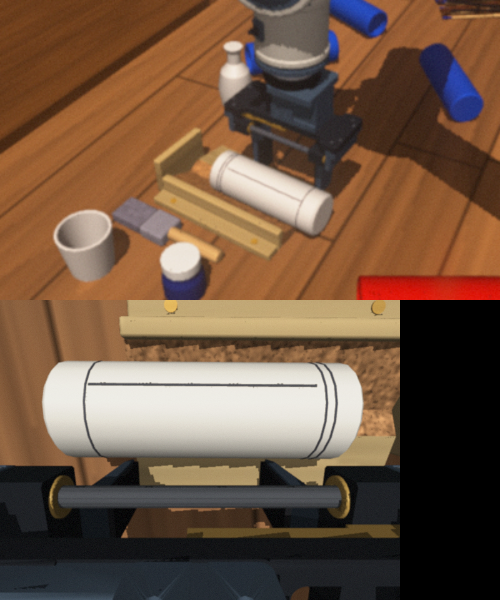

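The side and wrist views show the blank parallel to the V and apparently over it. I'll compute its axis from the two wrist silhouette edges (rows about 98 and 253) before withdrawing.

```bash
cat >> h.py <<'E'
def wrist_axis(cols):
    T=np.eye(4);T[:3,:3]=ctrl.current_eef_rot();T[:3,3]=ctrl.current_tool_pos()
    im=ctrl.read_camera("wrist");p=ctrl.camera_params("wrist");T=T@p["T_tool_cam"]
    hsv=cv2.cvtColor(im,cv2.COLOR_BGR2HSV);m=((hsv[...,1]<40)&(hsv[...,2]>130)).astype(np.uint8)
    k=max(cv2.findContours(m,0,cv2.CHAIN_APPROX_NONE)[0],key=cv2.contourArea);k=k[:,0];print("bbox",cv2.boundingRect(k))
    o=np.array([*L(T[:3,3]),T[2,3]])
    for u in cols:
        v=k[k[:,0]==u,1]; A=[]
        for w in(v.min()-.5,v.max()+.5):
            d=T[:3,:3]@[(u-p["cx"])/p["fx"],-(w-p["cy"])/p["fy"],-1]
            A.append(np.arctan2(d[2],-s*d[0]+c*d[1]))
        h=(A[0]-A[1])/2;a=(A[0]+A[1])/2;D=.03/np.sin(abs(h))
        print("col",u,"axis y,z",o[1]+D*np.cos(a),o[2]+D*np.sin(a))
E
python3 - <<'E'
from h import *
wrist_axis([180,320,460])
E
```

```text
bbox (136, 98, 386, 149)
col 180 axis y,z 0.0016872599569110885 0.023483234141392834
col 320 axis y,z 0.0013347091774143817 0.025820803756485405
col 460 axis y,z 0.0003457331324016391 0.02726220355784309
```

The axis is at y≈+1 mm and parallel, so the blank is seated. The z estimate is biased low because the mask cut off the shaded lower edge. Now I'll withdraw, shut the fingers, and push the foot.

Run:
```python
from h import *
ctrl.move_l(W(-.064,-.09,.02),vel=.06)
ctrl.move_l(W(-.064,-.09,.17),vel=.12)
ctrl.command_gripper(0)
ctrl.goto(W(-.205,0,.17),R)
ctrl.move_l(W(-.205,0,.027),vel=.1)
hit=ctrl.move_l(W(-.092,0,.027),vel=.03,contact_N=9)
print(hit,ctrl.current_contact_force(),L(ctrl.current_tool_pos()),ctrl.current_t())
a=ctrl.read_camera("side")[160:400,60:460]; b=ctrl.read_camera("wrist")
cv2.imwrite("pics/push1.png",np.vstack([cv2.resize(a,(500,300)),cv2.copyMakeBorder(cv2.resize(b,(400,300)),0,0,0,100,0)]))
```

```text
True [-0.3171 -0.0513 -0.3369] [-0.0961 -0.0002] 18.2
```

View pics/push1.png

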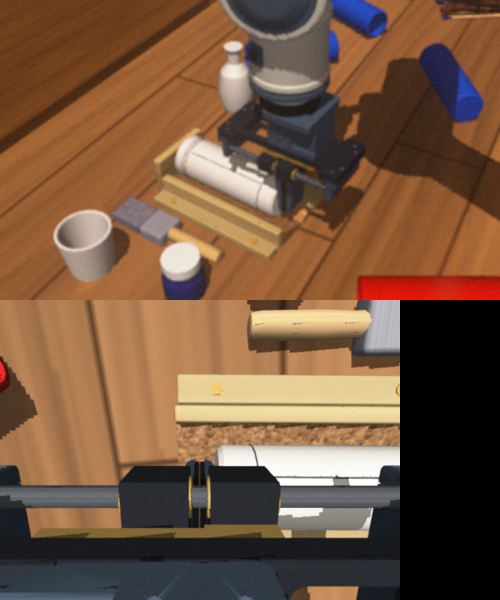

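The push stopped on contact at TCP x=-96 mm, where about -98 mm was expected, and the side view shows the mouth at the end board. I'll withdraw clear of everything and verify.

Run:
```python
from h import *
ctrl.move_l(W(-.15,0,.027),vel=.06)
ctrl.move_l(W(-.15,0,.2),vel=.15)
ctrl.goto([.27,-.45,.3],R)
im=ctrl.read_camera("top");si=ctrl.read_camera("side")[160:400,60:460]
hsv=cv2.cvtColor(im,cv2.COLOR_BGR2HSV);m=((hsv[...,1]<50)&(hsv[...,2]>110)).astype(np.uint8)
m[:175]=0;m[300:]=0;m[:,:225]=0;m[:,:][:,300:]=0
k=max(cv2.findContours(m,0,cv2.CHAIN_APPROX_NONE)[0],key=cv2.contourArea);r=cv2.minAreaRect(k);b=cv2.boxPoints(r);b=b[np.argsort(b[:,1])]
M=ray("top",*b[:2].mean(0),.062);F=ray("top",*b[2:].mean(0),.036);d=(M-F)[:2]
print(r,L(M),L(F),np.degrees(np.arctan2(d[1],d[0])-q[2]),ctrl.current_t(),ctrl.current_contact_force())
cv2.imwrite("pics/end.png",np.hstack([cv2.resize(im[162:312,140:360],None,fx=2,fy=2,interpolation=2),cv2.resize(si,(360,300))*1]))
```

```text
((249.28466796875, 220.72308349609375), (26.295364379882812, 76.77749633789062), 7.125016689300537) [ 0.0856 -0.0039] [-0.085   0.0015] -1.8058005816145863 23.1 [-0.2322 -0.0057 -0.4508]
```

View pics/end.png

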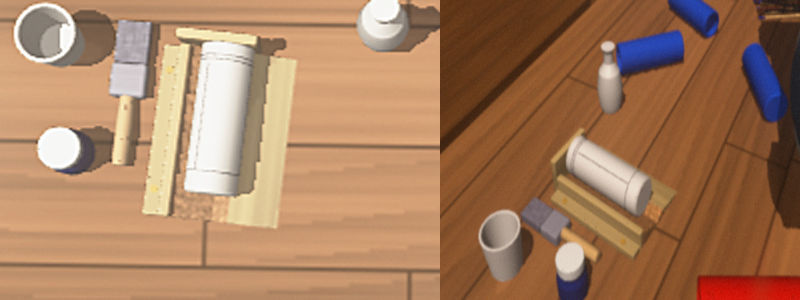

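Run:
```python
from h import *
def axis(im,z,u0,u1,rows):
    hsv=cv2.cvtColor(im,cv2.COLOR_BGR2HSV).astype(float); S=hsv[...,1]
    E=[]
    for v in rows:
        w=np.where((S[v,u0:u1]<45)&(hsv[v,u0:u1,2]>110))[0]+u0
        a,b=w.min(),w.max()
        fa=a-(45-S[v,a])/(S[v,a-1]-S[v,a]+1e-6); fb=b+(45-S[v,b])/(S[v,b+1]-S[v,b]+1e-6)
        E.append((ray("top",fa,v,z),ray("top",fb,v,z)))
    E=np.array(E)
    for n,P in(("left",E[:,0]),("right",E[:,1]),("mid",E.mean(1))):
        l=np.array([L(p) for p in P]); k=np.polyfit(l[:,0],l[:,1],1); r=l[:,1]-np.polyval(k,l[:,0])
        print(n,"yaw",np.degrees(np.arctan(k[0])),"y0",k[1],"sd",r.std())
print("start");axis(cv2.imread("pics/top0.png"),.03,310,365,range(228,290))
axis(ctrl.read_camera("top"),.036,230,275,range(192,252))
w=ctrl.read_camera("top");cv2.imwrite("pics/end_full.png",w)
```

```text
start
left yaw 0.9075092634525914 y0 -0.17173615387850535 sd 0.00037385023914165934
right yaw 1.7876580643478437 y0 -0.22869228141688083 sd 0.003199009502868932
mid yaw 1.3565218386454985 y0 -0.20018188096971157 sd 0.0015991321809181098
left yaw -0.5004965319810902 y0 0.030643465738072487 sd 0.00030716293300967244
right yaw -84.18786894829819 y0 0.017383136954019406 sd 0.38402080780435216
mid yaw -84.18163740408036 y0 0.017604295684253205 sd 0.3836001461867061
```

The clean left edge gives yaw −0.5° and a centre at y≈+0.6 mm. The right-edge fit was spoiled by the pale bevel and shadow, so I'm ignoring it. The mouth is at x≈85.6 mm against the 85 mm board face. Handing in.

```bash
python3 -c "
from bench import ctrl
print(ctrl.current_t());ctrl.sign_off()"
```

```text
23.2
the job is handed in; nothing more can be done
```

I rolled the blank over the bevel into the cork V with the open fingers at about 0.05 m/s. Then I pushed its foot with shut fingers until the mouth met the end board, took the hand away and handed in at 23.2 s of the 54 s allowed. `sign_off` gives no verdict, so the result rests on my own camera checks.

| Check | Measured | Limit |
|---|---|---|
| Mouth along the V | x ≈ 85.6 mm (board face at 85 mm) | above 80 mm |
| Blank's centre across the V | y ≈ +0.6 mm from the clean left edge; −1.2 mm from the coarse box fit | ±4 mm |
| Yaw to the V | −0.5° from the clean left edge; −1.8° from the coarse box fit | 2.3° |

- **Other pieces:** they look unmoved in the final picture, but I did not measure them.
- **Checks that failed or disagreed:**
  - The box-fit yaw came close to the limit. I trusted the left-edge fit because it was clean.
  - The right-edge fit failed because the pale bevel confused it.
  - The wrist-camera height came out too low, at 23–27 mm. I put this down to the mask losing the shaded lower edge. The seated height was not confirmed any other way.

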